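Fit the slotted platform into the bath thermostat

TASK

Fit the slotted steel platform into the empty bath: it is longer than the opening, so carry it by its handle, tip its front end down, feed it in under the deck at the front (robot) end and push the spring bar there back with it. Holding the bar back, lower the rear end past the rear lip until the platform lies flat on both ledges, then let the bar push it home under the rear lip and let go. Lower it in without dropping it, and leave the bottles and the flask where they stand.

Things in the scene. Friction and masses are not known exactly. Their poses are not given: they have to be found in the camera images.
- platform_grip (a point): Centre of the loose platform's black handle grip, 14 mm thick (platform x), 66 long (y), 24 high (z), on two upright straps at y +-39 mm; take it with the fingers closing along x. The underside of the slotted plate is 100 mm below, centred under it. Starts flat on the bench, handle up. x along the plate, z up out of it; a half turn changes nothing. About 260 g.
- platform_plate (a point): Centre of the platform's slotted steel plate at mid thickness, 98 mm below the grip centre, same axes. The plate is 160 mm long (x), 125 mm wide (y) and 4 mm thick, with square ends.
- bath_seat (a point): Where the plate's centre lies when home, lengths along bath x. Fixed bath: x from its front end (robot's side) to its rear, y to the control head, z up. In mm from this point: ledge tops z -2, front ledge x -120 to -40, rear ledge x +43 to the rear tank wall x +80; tank side walls y +-75. Home, the plate's ends lie 22 under the rear lip and 23 under the front deck.
- bath_opening (a point): Centre of the opening in the bath's steel deck, on the deck's top, 167 mm above the bench; bath axes. The opening is 114.5 mm long (front deck edge x -57, rear lip x +57) and 145 wide (y); deck 3 mm thick. It is 80 mm above the bath_seat point. The grey control head stands on the deck from y +108 to +207 mm, 85 mm high.
- bar_face (a point): Middle of the rear face of the sprung steel bar across the tank under the front deck, bath axes. The face is 110 mm wide (y) and reaches from the front ledge to 16 mm above it. In mm along x from bath_seat: -76.5 free, -92.5 pushed fully back, -80 with the platform home, when it presses the platform's front end so that its rear end meets the rear tank wall.
- spring_bar (a joint): Travel of the sprung bar towards the bath's front wall, in m: 0 free, 0.016 fully back, about 0.0035 with the platform home. It pushes back with 2.4 N when free, 4.2 N fully back, enough to slide the released platform. Two red-capped rods come out of the bath's front wall as it is pushed.
- amber_bottle: Bystander: amber glass bottle with red cap, 66 mm diameter, 135 mm high; origin at the centre of its underside.
- clear_bottle: Bystander: clear glass bottle with black cap, 60 mm diameter, 120 mm high; origin at the centre of its underside.
- neck_flask: Bystander: glass flask with several necks in an aluminium block, 88 mm diameter, 126 mm high; origin at the centre of its underside.

How it is judged:
By the outcome, as a careful person would: the job done as asked, in the order asked, and still so for the second after the job is handed in, with the robot touching nothing.
It also fails if it takes over 45 s, if anything falls off the work surface, if the arm or the gripper's body presses on something with over 40 N, if the wrist force passes 120 N, or if a joint passes its speed limit or range.

ROBOT

A 7-joint arm with a two-finger parallel gripper is mounted at the origin on the work surface. World frame = base frame: x ahead of the robot, y to its left, z up, the work surface at z = 0. Lengths are in m, angles in degrees, forces in N, time in s.
With the tool pointing down it reaches from about 0.35 to 0.9 m from the base axis. Payload 7.2 kg.
Tool frame: the origin (TCP) lies at the centre of the arm's flange, where the gripper is bolted on; the fingertips stand 182 mm ahead of it and the grasp point (between the pads) lies 163 mm ahead of it; y points along the fingers, z is the direction in which the jaws open and shut, and the axes are right-handed (so a half turn about y gives the same grasp; the last joint's range is limited). The gripper opens to 88 mm and grips with 3 to 60 N. Pads are 20 mm wide; open, the fingers measure 115 mm over their backs; the gripper's body (75 mm by 178 mm) begins 61 mm behind the grasp point.
Start: joints at [61.753, 23.554, -0.728, 91.456, 0.321, 64.991, -4.71], TCP at [0.258, -0.569, 0.405] pointing down, gripper open.
Joint ranges: [-169.25, 169.25], [-16.82, 113.86], [-84.01, 82.57], [7.8, 145.47], [-59.2, 239.2], [7.22, 106.19], [-163.78, 163.78]. Speed limits (degrees/s): [136.94, 136.94, 172.46, 172.46, 180, 180, 180].

INTERFACE

Orientations are given as [roll, pitch, yaw] about the fixed x, y, z axes, in that order (R = Rz(yaw) Ry(pitch) Rx(roll)).
In Python, from station import bot gives the robot as it stands.
- The arm moves only by the shell command python3 -m crank 'ROWS' [OPENING] [FORCE]. ROWS is JSON, a list that holds one entry, the list of rows, each a list of 6 numbers: the shift along the tool's x, y, z in m, then the turn, a rotation vector about the tool's x, y, z in rad. A call has 1 to 5 rows; each row shifts and turns the commanded pose from where the row before left it, along the tool's axes as they then stand; what a row does not reach is not made up. A row lasts 1/8 s, in which the tool goes at most 62.5 mm and 10.7 degrees, less where a joint would pass 70% of its speed; a pose out of reach is approached as far as the arm can. A call is refused whole if a number of a shift passes 0.0625 or a number of a turn 0.188, either way. A call with a gripper value outside its range is refused whole. OPENING is the closure in counts, from 0 (fully open) to 255 (shut), set as the call begins (- or left out, the last holds). The fingers move at their own pace and stop on an object; FORCE is the grip in N (left out, the last holds). Time passes only in rows, so rows that do not move let the fingers close. It gives the time, the measured TCP pose, the force and the opening at its end, in the units of the state.
- bot.observe(): the state, without advancing time (a new reading comes with each control period).
- bot.capture(name): name is "side" or "top"; returns the picture (384x512x3 uint8, blue, green, red); there is no depth.
- bot.calibration(name): a dict with "mtx" (3x3 intrinsics, pixels), "R" (3x3) and "t" (3): a world point X has camera coordinates R X + t. Camera axes: x right, y down, z forward; pixel columns grow to the right and rows downward; lengths in m; the calibration is good to about 2 mm. A picture is of the moment at which its call begins. calibration takes no time and is no camera call.
- bot.sign_off(): hands the job in, once; it reports no verdict.
Trained networks look in the newest picture that a camera, given by its name, has taken for a name from the list of things; names that differ only in an ending like _2 or _b are one class to them, and where a whole thing is asked for, a point or a joint stands for the part that bears it (a point fixed in the world has none). Each returns a list of dicts, best first, with "score" (0 to 1); they miss things now and then, are a little off and sometimes report something else, mostly with a low value. They report only what shows in the picture. A call takes as long as a camera call.
- bot.silhouettes(query, camera): "mask" (384x512 bool, what is visible of it) and "extent" ([left, top, right, bottom] in pixels, round what is visible of it).
- bot.mark_of(query, camera): "position" ([column, row] in pixels: a listed point, or the origin of a listed thing).
The state is a dict: "t": time; "joints": joint angles; "joint_velocities": joint speeds; "joint_efforts": joint torques, N m; "tool_pos": TCP position; "tool_rot": TCP orientation; "wrist_force": force on the tool from outside, world axes, zero at the start; "ft_torque": the same for the moment, N m; "grip_width": finger opening in m.
Only numpy, scipy, OpenCV 4.12 (cv2) and the standard library are available. Lean on these libraries where they do the work, as an engineer would, in place of code of your own. Each camera call takes 0.05 s, during which the arm holds its last target.

## Working session

There is one attempt and no reset: what is moved stays moved. The work goes in short steps, Python scripts to look and compute and a shell command to move; the robot and the scene stay as the last step left them, time stands still between calls to the robot, and variables do not carry over. Pictures are saved under pics/ and viewed, and the job is handed in when it is done.

```bash
mkdir -p pics; ls; python3 - <<'E'
from station import bot
import cv2
s=bot.observe(); print({k:s[k] for k in ('t','tool_pos','tool_rot','grip_width','wrist_force')})
for c in('side','top'):
    im=bot.capture(c); cv2.imwrite(f'pics/{c}0.png',im)
    k=bot.calibration(c); print(c,k)
    for q in ('platform_grip','platform_plate','bath_seat','bath_opening','bar_face','amber_bottle','clear_bottle','neck_flask'):
        print(q,[(x['position'],round(x['score'],2)) for x in bot.mark_of(q,c)][:3])
print(bot.observe()['t'])
E
```

```text
pics
{'t': 0.0, 'tool_pos': array([ 0.25745461, -0.56927415,  0.40382687]), 'tool_rot': array([-9.00904411e+01, -6.78913373e-03, -1.55661647e+02]), 'grip_width': 0.08817253639475486, 'wrist_force': array([ 0.09544975, -0.23158002, -0.82955516])}
side {'mtx': array([[455.64613372,   0.        , 257.74604505],
       [  0.        , 455.64613372, 185.1157262 ],
       [  0.        ,   0.        ,   1.        ]]), 'R': array([[ 0.99769359, -0.0671192 , -0.01012449],
       [-0.04928146, -0.61367724, -0.7880175 ],
       [ 0.04667794,  0.78669896, -0.61556959]]), 't': array([-0.6507233 ,  0.04158607,  1.45142569])}
platform_grip [([199.7, 232.3], 0.61)]
platform_plate [([207.1, 258.8], 0.67)]
bath_seat [([238.3, 156.3], 0.78)]
bath_opening [([237.7, 136.9], 0.83)]
bar_face [([234.8, 313.0], 0.4)]
amber_bottle [([299.7, 205.8], 0.78)]
clear_bottle [([312.0, 236.6], 0.79)]
neck_flask [([235.3, 314.0], 0.58)]
top {'mtx': array([[381.61209148,   0.        , 254.42782825],
       [  0.        , 381.61209148, 197.49187223],
       [  0.        ,   0.        ,   1.        ]]), 'R': array([[-0.00633727, -0.99970668, -0.02337496],
       [-0.99205955,  0.00922159, -0.1254305 ],
       [ 0.12560926,  0.02239447, -0.991827  ]]), 't': array([-0.14315338,  0.66117123,  1.01953666])}
platform_grip [([314.0, 264.1], 0.91)]
platform_plate [([306.5, 260.6], 0.84), ([283.6, 157.9], 0.74)]
bath_seat [([169.4, 220.0], 0.73)]
bath_opening [([160.4, 220.1], 0.94), ([306.2, 261.2], 0.38)]
bar_face []
amber_bottle [([237.1, 158.9], 0.6)]
clear_bottle [([282.5, 155.2], 0.57)]
neck_flask [([368.9, 229.3], 0.95)]
0.9
```

View pictures.

View pics/side0.png

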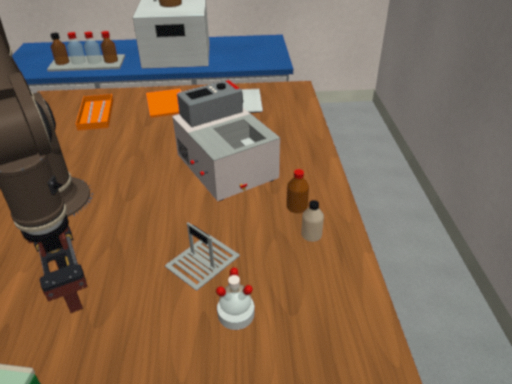

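View pics/top0.png

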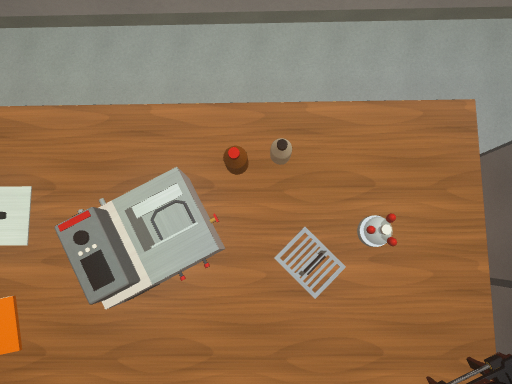

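```bash
python3 - <<'E'
import cv2
a=cv2.imread('pics/top0.png'); b=cv2.imread('pics/side0.png')
cv2.imwrite('pics/z1.png',cv2.resize(a[160:315,45:235],None,fx=4,fy=4,interpolation=cv2.INTER_CUBIC)[:600])
cv2.imwrite('pics/z2.png',cv2.resize(a[215:305,260:360],None,fx=6,fy=6,interpolation=cv2.INTER_CUBIC))
cv2.imwrite('pics/z3.png',cv2.resize(b[75:200,165:290],None,fx=4.8,fy=4.8,interpolation=cv2.INTER_CUBIC))
E
```

```text
(no output)
```

View pics/z1.png

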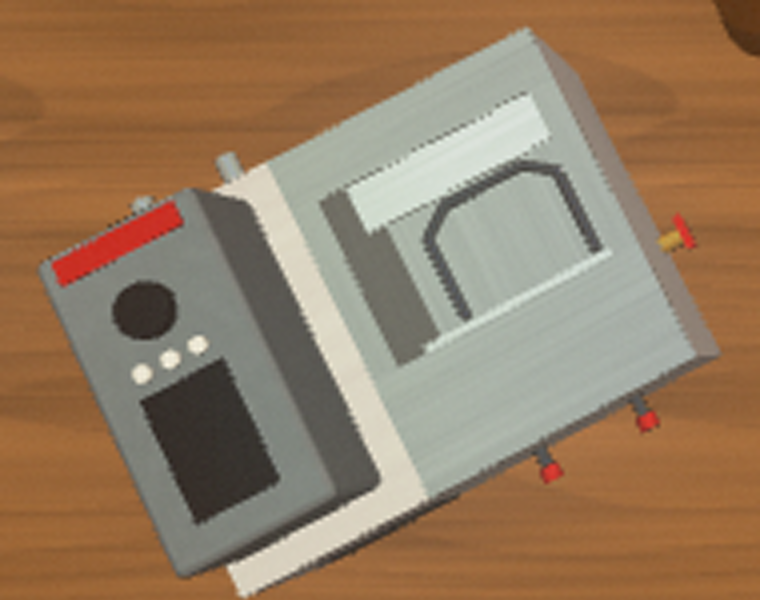

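View pics/z2.png

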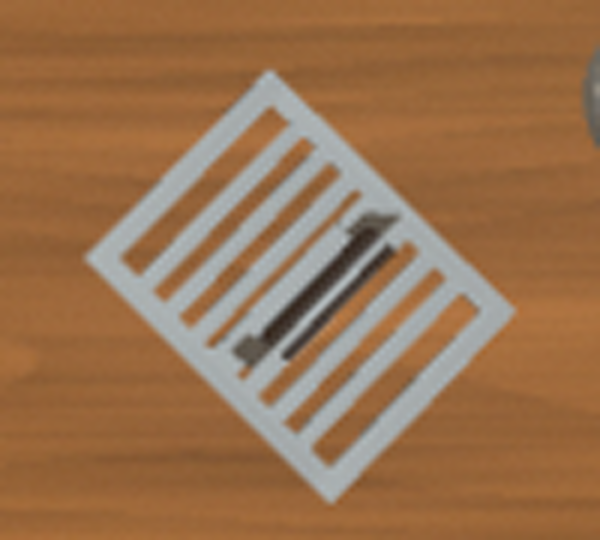

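View pics/z3.png

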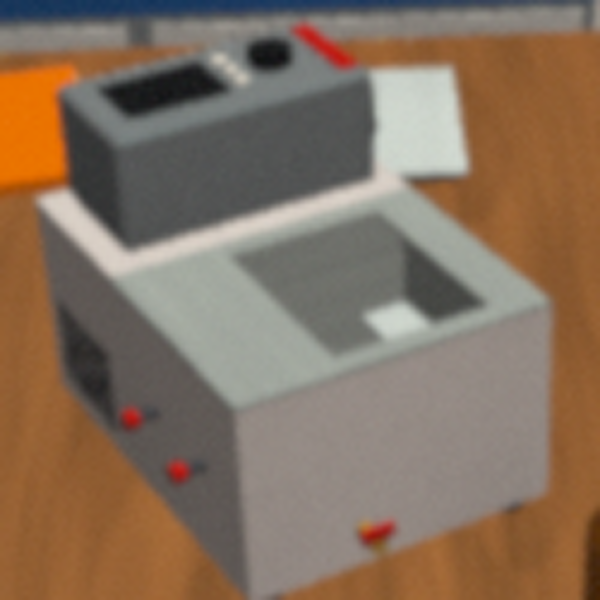

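```bash
cat > h.py <<'E'
import numpy as np
from scipy.spatial.transform import Rotation as Ro
from scipy.optimize import least_squares
from station import bot
C={c:bot.calibration(c) for c in('side','top')}
def proj(c,X):
    k=C[c]; p=(k['R']@np.asarray(X,float).T).T+k['t']; p=p@k['mtx'].T; return p[:,:2]/p[:,2:]
def unz(p,s,off): return (np.asarray(p,float)+.5)/s-.5+np.array(off)
def T2(q,L):
    c,s=np.cos(q[2]),np.sin(q[2]); L=np.asarray(L,float)
    return np.c_[q[0]+c*L[:,0]-s*L[:,1],q[1]+s*L[:,0]+c*L[:,1],L[:,2]]
def fit(obs,q0,local):
    f=lambda q:np.concatenate([(proj(c,T2(q,local))-p).ravel() for c,p in obs])
    r=least_squares(f,q0); return r.x,r.fun.reshape(-1,2)
E
python3 - <<'E'
from h import *
O=np.array([[57.25,72.5,167],[57.25,-72.5,167],[-57.25,-72.5,167],[-57.25,72.5,167]])/1e3
t=unz([[320,197],[532,92],[610,250],[400,366]],4,(45,160))
s=unz([[378,212],[487,303],[335,357],[232,255]],4.8,(165,75))
for ob in ([('top',t)],[('side',s)],[('top',t),('side',s)]):
    q,r=fit(ob,[.6,.2,.47],O); print('bath',q[:2],np.degrees(q[2]),np.abs(r).max(),r.round(1).tolist())
P=np.array([[80,62.5,4],[80,-62.5,4],[-80,-62.5,4],[-80,62.5,4]])/1e3
t=unz([[86,258],[270,70],[516,311],[331,503]],6,(260,215))
q,r=fit([('top',t)],[.5,-.2,.78],P); print('plat',q[:2],np.degrees(q[2]),r.round(1).tolist())
print('side',proj('side',T2(q,P)),'grip',proj('side',T2(q,[[0,0,.1]])),proj('top',T2(q,[[0,0,.1]])))
E
```

```text
bath [0.60058549 0.07710947] 27.27282953533783 0.8202437581999789 [[-0.2, 0.2], [-0.4, -0.8], [0.8, 0.8], [-0.2, -0.2]]
bath [0.59988163 0.07337531] 27.27471264336094 0.6261007917153165 [[0.1, -0.5], [0.6, 0.4], [-0.2, -0.0], [-0.5, 0.0]]
bath [0.60032452 0.07656415] 27.268481544888832 1.0372419815271883 [[-0.0, 0.3], [-0.2, -0.7], [1.0, 0.9], [0.0, -0.1], [0.2, -1.0], [0.7, -0.2], [-0.1, -0.6], [-0.4, -0.5]]
plat [ 0.48115521 -0.30100369] 44.72008950864988 [[-0.3, -0.1], [-0.0, -0.3], [0.3, -0.0], [0.1, 0.4]]
side [[207.67753257 232.60925096]
 [239.23696511 253.41855596]
 [195.95965852 288.44212253]
 [164.3048705  264.14516052]] grip [[199.0281846  233.09845311]] [[314.12519452 263.51352552]]
```

```bash
cat >> h.py <<'E'
def pose():
    s=bot.observe(); return np.array(s['tool_pos']),Ro.from_euler('xyz',s['tool_rot'],degrees=True)
BY=np.radians(27.27); B0=np.array([.6003,.0766,.087])
def Rt(yaw,tilt=0): # tool z along yaw (deg), y down, tilt about tool x
    y=np.radians(yaw); z=np.array([np.cos(y),np.sin(y),0]); yy=np.array([0,0,-1.]); x=np.cross(yy,z)
    return Ro.from_matrix(np.c_[x,yy,z])*Ro.from_rotvec([np.radians(tilt),0,0])
def plan(gp,R1,n,start=None):
    """rows taking grasp point to gp with orientation R1"""
    p,R=start or pose(); g=p+R.apply([0,.163,0]); gp=np.asarray(gp,float)
    d=(R.inv()*R1).as_rotvec(); R0,out=R,[]
    for i in range(1,n+1):
        Rn=R0*Ro.from_rotvec(d*i/n); pn=g+(gp-g)*i/n-Rn.apply([0,.163,0])
        row=np.r_[np.round(R.inv().apply(pn-p),4),np.round((R.inv()*Rn).as_rotvec(),3)]
        p=p+R.apply(row[:3]); R=R*Ro.from_rotvec(row[3:]); out.append(row.tolist())
    for i in range(0,n,5): print(str([out[i:i+5]]).replace(' ','').replace('-0.0,','0,').replace('0.0,','0,').replace('0.0]','0]'))
    return p,R
def bath(x,y,z): # mm from seat
    c,s=np.cos(BY),np.sin(BY); return B0+np.array([c*x-s*y,s*x+c*y,z])/1e3
E
python3 - <<'E'
from h import *
plan([.4812,-.3010,.17],Rt(44.72),12)
E
```

```text
[[[-0.0262,0.006,-0.0127,0,-0.161,-0],[-0.0279,0.0059,-0.0083,0,-0.16,-0],[-0.0289,0.006,-0.0038,0,-0.161,-0],[-0.0291,0.006,0.0009,0,-0.16,-0],[-0.0286,0.006,0.0055,0,-0.161,-0]]]
[[[-0.0273,0.0059,0.01,0,-0.16,-0],[-0.0254,0.006,0.0142,0,-0.161,-0],[-0.0228,0.006,0.0182,0,-0.16,-0],[-0.0196,0.0059,0.0215,0,-0.161,-0],[-0.0158,0.006,0.0244,0,-0.16,-0]]]
[[[-0.0118,0.006,0.0266,0,-0.161,0],[-0.0074,0.006,0.0282,0,-0.16,0]]]
```

```bash
python3 -m crank '[[[-0.0262,0.006,-0.0127,0,-0.161,0],[-0.0279,0.006,-0.0083,0,-0.16,0],[-0.0289,0.006,-0.0038,0,-0.161,0],[-0.0291,0.006,0.0009,0,-0.16,0],[-0.0286,0.006,0.0055,0,-0.161,0]]]' 0 40
python3 -m crank '[[[-0.0273,0.006,0.01,0,-0.16,0],[-0.0254,0.006,0.0142,0,-0.161,0],[-0.0228,0.006,0.0182,0,-0.16,0],[-0.0196,0.006,0.0215,0,-0.161,0],[-0.0158,0.006,0.0244,0,-0.16,0]]]'
python3 -m crank '[[[-0.0118,0.006,0.0266,0,-0.161,0],[-0.0074,0.006,0.0282,0,-0.16,0],[0,0,0,0,0,0]]]'
python3 - <<'E'
from h import *
import cv2
p,R=pose(); print(p+R.apply([0,.163,0]), R.as_euler('xyz',degrees=True),bot.observe()['joints'])
for c in('side','top'): cv2.imwrite(f'pics/{c}1.png',bot.capture(c))
plan([.4812,-.3010,.100],Rt(44.72),5)
E
```

```text
t: 1.52
tool_pos: [0.3513, -0.4568, 0.3746]
tool_rot: [-90.0, -0.0, -109.3]
wrist_force: [-0.3, 0.2, 0.1]
grip_width: 0.0881
t: 2.15
tool_pos: [0.4445, -0.3451, 0.3446]
tool_rot: [-90.0, -0.0, -63.4]
wrist_force: [-0.3, 0.5, -0.4]
grip_width: 0.0878
t: 2.52
tool_pos: [0.4824, -0.2991, 0.3324]
tool_rot: [-89.9, 0.0, -45.1]
wrist_force: [-0.2, 0.1, 0.1]
grip_width: 0.0879
[ 0.4824476  -0.29881815  0.16937006] [-8.99245517e+01  4.41661879e-02 -4.50794958e+01] [ 49.32045521  25.16356937 -29.37303203 102.69296106  14.47898208
  55.91826741  59.00883499]
[[[0,0.0139,0.0001,0,-0.001,-0],[-0.0001,0.0139,0.0002,0,0,-0],[0,0.014,0.0001,0,-0.001,-0],[-0.0001,0.0139,0.0001,0,0,-0],[0,0.0139,0.0002,0.001,-0.001,-0]]]
```

View pics/side1.png

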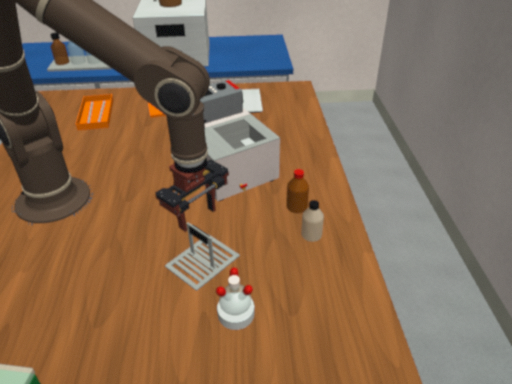

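View pics/top1.png

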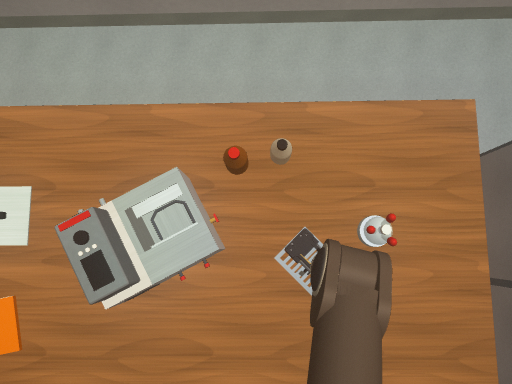

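The open fingers (side view about (183,222) and (212,210)) straddle the handle; the opening direction matches the plate's long axis. Descending and gripping.

```bash
python3 -m crank '[[[0,0.0139,0.0002,0,0,0],[0,0.0139,0.0002,0,0,0],[0,0.0139,0.0002,0,0,0],[0,0.0139,0.0002,0,0,0],[0,0.0139,0.0002,0,0,0]]]'
python3 -m crank '[[[0,0,0,0,0,0],[0,0,0,0,0,0],[0,0,0,0,0,0],[0,0,0,0,0,0],[0,0,0,0,0,0]]]' 255 50
python3 -m crank '[[[0,0,0,0,0,0],[0,0,0,0,0,0],[0,0,0,0,0,0]]]'
python3 - <<'E'
from h import *
import cv2
p,R=pose(); print(p+R.apply([0,.163,0]), R.as_euler('xyz',degrees=True),bot.observe()['ft_torque'])
for c in('side','top'): cv2.imwrite(f'pics/{c}2.png',bot.capture(c))
E
```

```text
t: 3.25
tool_pos: [0.4819, -0.3003, 0.262]
tool_rot: [-90.0, 0.0, -45.3]
wrist_force: [0.2, 0.8, 0.5]
grip_width: 0.0877
t: 3.88
tool_pos: [0.4819, -0.3004, 0.2634]
tool_rot: [-90.0, -0.0, -45.3]
wrist_force: [-0.3, -0.7, 0.7]
grip_width: 0.0412
t: 4.25
tool_pos: [0.4819, -0.3003, 0.2631]
tool_rot: [-90.0, 0.0, -45.3]
wrist_force: [-0.1, 0.3, -1.4]
grip_width: 0.0137
[ 0.48182071 -0.30035143  0.10009059] [-9.00084581e+01  6.22674251e-03 -4.53099979e+01] [-0.05371534 -0.17681758 -0.02027188]
```

```bash
cat >> h.py <<'E'
def F(xf,zf,th,y=0):
    t=np.radians(th); c,s=np.cos(t),np.sin(t)
    return bath(xf+80*c-100*s,y,zf+80*s+100*c),Rt(np.degrees(BY),th)
def nowF():
    p,R=pose(); th=np.degrees(np.arcsin(-R.as_matrix()[2,1]*0+R.as_matrix()[2,2]))
    g=p+R.apply([0,.163,0])-B0; c,s=np.cos(BY),np.sin(BY); L=np.array([c*g[0]+s*g[1],-s*g[0]+c*g[1],g[2]])*1e3
    t=np.radians(th); z=R.as_matrix()[:,2]
    return dict(xf=round(L[0]-80*np.cos(t)+100*np.sin(t),1),zf=round(L[2]-80*np.sin(t)-100*np.cos(t),1),y=round(L[1],1),th=round(th,2),yaw=round(np.degrees(np.arctan2(z[1],z[0])),2))
E
python3 - <<'E'
from h import *
s=plan([.4818,-.3004,.31],Rt(44.69),5)
plan(*F(-35,120,0),9,s)
# marks to world
for n,uv,z in(('amber',(237.1,158.9),.0),('clear',(282.5,155.2),0),('flask',(368.9,229.3),0)):
    k=C['top']; d=k['R'].T@np.linalg.inv(k['mtx'])@np.r_[uv,1]; o=-k['R'].T@k['t']; print(n,o+d*(z-o[2])/d[2])
E
```

```text
[[[0,-0.042,0,0,0,-0],[0,-0.042,0,0,0,-0],[0,-0.0419,0,0,0,-0],[0,-0.042,-0.0001,0,0,-0],[0,-0.042,0,0,0,-0]]]
[[[-0.019,0.0003,0.0436,0,0.034,-0],[-0.0205,0.0004,0.0429,0,0.034,-0],[-0.022,0.0003,0.0422,0,0.033,-0],[-0.0233,0.0003,0.0415,0,0.034,-0],[-0.0247,0.0003,0.0406,0,0.034,-0]]]
[[[-0.0261,0.0004,0.0398,0,0.034,-0],[-0.0274,0.0003,0.0388,0,0.033,-0],[-0.0287,0.0003,0.038,0,0.034,-0],[-0.03,0.0004,0.0369,0,0.034,-0]]]
amber [ 0.77924177 -0.09748093  0.        ]
clear [ 0.7887093 -0.230127   0.       ]
flask [ 0.57128091 -0.47110291  0.        ]
```

```bash
python3 -m crank '[[[0,-0.015,0,0,0,0],[0,-0.035,0,0,0,0],[0,-0.05,0,0,0,0],[0,-0.055,0,0,0,0],[0,-0.055,0,0,0,0]]]'
python3 -m crank '[[[-0.019,0.0003,0.0436,0,0.034,0],[-0.0205,0.0004,0.0429,0,0.034,0],[-0.022,0.0003,0.0422,0,0.033,0],[-0.0233,0.0003,0.0415,0,0.034,0],[-0.0247,0.0003,0.0406,0,0.034,0]]]'
python3 -m crank '[[[-0.0261,0.0004,0.0398,0,0.034,0],[-0.0274,0.0003,0.0388,0,0.033,0],[-0.0287,0.0003,0.038,0,0.034,0],[-0.03,0.0004,0.0369,0,0.034,0],[0,0,0,0,0,0]]]'
python3 - <<'E'
from h import *
import cv2
print(nowF(),bot.observe()['joints'])
for c in('side','top'): cv2.imwrite(f'pics/{c}3.png',bot.capture(c))
plan(*F(-35,110,34),5)
E
```

```text
t: 4.97
tool_pos: [0.4815, -0.2998, 0.4758]
tool_rot: [-90.0, -0.0, -45.3]
wrist_force: [0.9, -0.3, -2.9]
grip_width: 0.0139
t: 5.6
tool_pos: [0.57, -0.0778, 0.4725]
tool_rot: [-90.0, -0.0, -55.1]
wrist_force: [0.5, -0.4, -2.0]
grip_width: 0.0138
t: 6.22
tool_pos: [0.64, 0.1023, 0.4705]
tool_rot: [-89.9, 0.2, -62.3]
wrist_force: [-0.6, -0.1, -1.7]
grip_width: 0.0135
{'xf': np.float64(-32.7), 'zf': np.float64(120.4), 'y': np.float64(5.2), 'th': np.float64(0.06), 'yaw': np.float64(27.66)} [ 10.01778833  27.34981443 -35.01168411  81.01094736  15.54534314
  76.48449153   2.07605177]
[[[0.0001,-0.0023,-0.0332,0.119,0,-0],[0,-0.0039,-0.0327,0.119,0.001,-0],[0.0001,-0.0055,-0.0321,0.118,0,-0],[0.0001,-0.0069,-0.0311,0.119,0,-0],[0,-0.0083,-0.0301,0.119,0.001,-0]]]
```

View pics/side3.png

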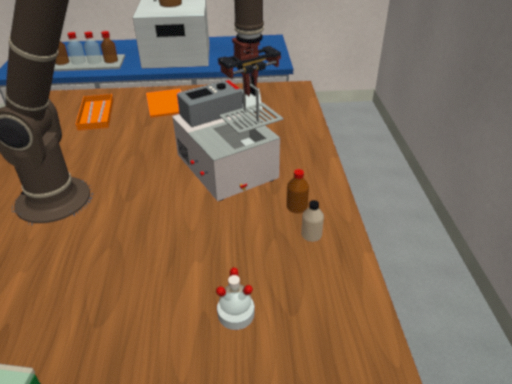

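View pics/top3.png

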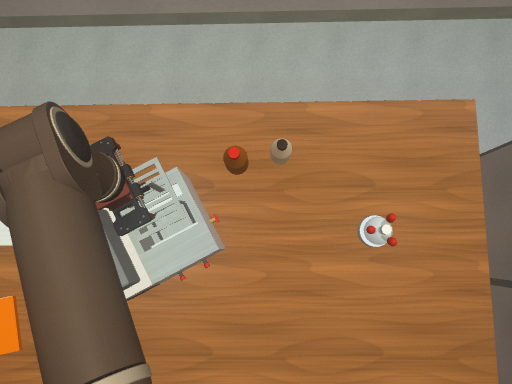

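```bash
python3 -m crank '[[[0,0,0,0,0,0],[0,0,0,0,0,0]]]'
python3 - <<'E'
from h import *
import cv2
print(nowF())
for c,o,s in(('side',(190,60),5),('top',(80,140),4)):
    im=bot.capture(c); 
    cv2.imwrite(f'pics/{c}4.png',cv2.resize(im[o[1]:o[1]+150 if c=='top' else o[1]+110,o[0]:o[0]+(150 if c=='top' else 120)],None,fx=s,fy=s,interpolation=cv2.INTER_CUBIC))
E
```

```text
t: 6.58
tool_pos: [0.6403, 0.0959, 0.4705]
tool_rot: [-90.0, -0.0, -62.8]
wrist_force: [-0.2, -0.2, -2.2]
grip_width: 0.0139
{'xf': np.float64(-35.6), 'zf': np.float64(120.5), 'y': np.float64(-1.3), 'th': np.float64(-0.0), 'yaw': np.float64(27.16)}
```

View pics/side4.png

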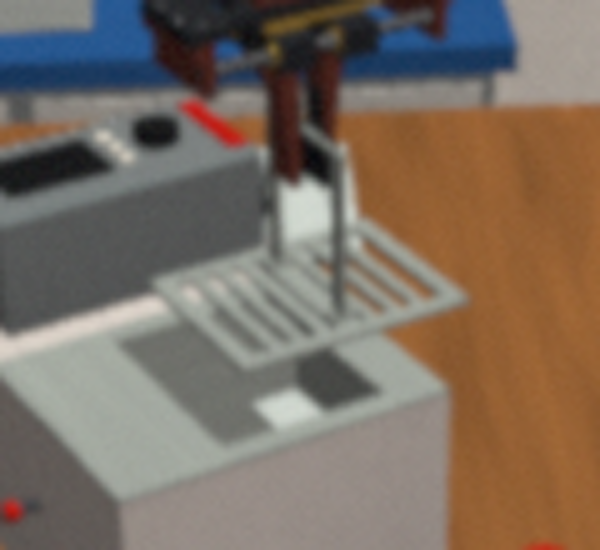

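View pics/top4.png

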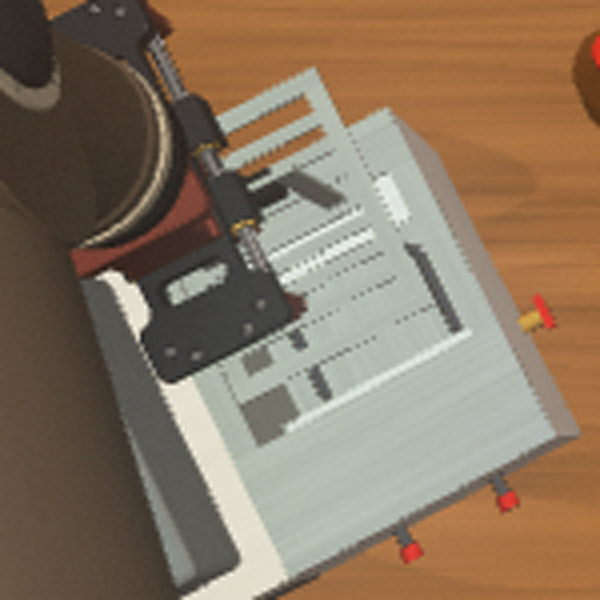

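```bash
python3 - <<'E'
from h import *
n=nowF(); z=.087+(n['zf']+4)/1e3; print(n)
s=unz([[370,220],[468,298],[250,367],[155,283]],5,(190,60))
t=unz([[316,67],[455,310]],4,(80,140))
P=np.array([[80,62.5,0],[80,-62.5,0],[-80,-62.5,0],[-80,62.5,0]])/1e3; P[:,2]=z
q,r=fit([('side',s)],[.64,.1,.47],P); print(q,np.degrees(q[2]),r.round(1).tolist())
c_=bath(n['xf']+80,n['y'],0); print('tool says',c_, 'top res', proj('top',T2([c_[0],c_[1],np.radians(n['yaw'])],P))[:2]-t[:1], proj('side',T2([c_[0],c_[1],np.radians(n['yaw'])],P))-s)
plan(*F(-35,110,34),5)
E
```

```text
{'xf': np.float64(-35.4), 'zf': np.float64(120.4), 'y': np.float64(-0.9), 'th': np.float64(0.0), 'yaw': np.float64(27.19)}
[0.64217947 0.08826343 0.4709814 ] 26.98524640704998 [[-0.2, -0.6], [1.2, 0.1], [-0.4, 0.6], [-0.7, -0.4]]
tool says [0.6403554  0.09623504 0.087     ] top res [[-48.7015099   23.67008761]
 [ -1.21213903  -0.5775967 ]] [[-1.03666256 -1.7198049 ]
 [ 0.38200164 -1.26077173]
 [-0.977839   -0.76852291]
 [-1.28189919 -1.58778555]]
[[[-0.0001,-0.0023,-0.0331,0.119,0,0],[-0.0002,-0.0039,-0.0327,0.118,0,0],[-0.0001,-0.0055,-0.0319,0.119,-0.001,0.001],[-0.0001,-0.0069,-0.0311,0.119,0,-0],[-0.0002,-0.0083,-0.03,0.118,0,-0]]]
```

```bash
python3 - <<'E'
from h import *
s=plan(*F(-35,110,34,2),5)
s=plan(*F(-40,60,34,2),4,s)
E
```

```text
[[[-0.0005,-0.0023,-0.0331,0.119,0,0],[-0.0006,-0.0039,-0.0327,0.118,0,0],[-0.0005,-0.0055,-0.0319,0.119,-0.001,0.001],[-0.0005,-0.0069,-0.0311,0.119,0,-0],[-0.0006,-0.0083,-0.03,0.118,0,-0]]]
[[[0,0.0097,-0.008,0,0,-0],[0,0.0097,-0.0081,0,0,-0],[0,0.0096,-0.008,0,0,-0],[0,0.0097,-0.008,0,0,-0]]]
```

```bash
python3 -m crank '[[[-0.0005,-0.0023,-0.0331,0.119,0,0],[-0.0006,-0.0039,-0.0327,0.118,0,0],[-0.0005,-0.0055,-0.0319,0.119,-0.001,0],[-0.0005,-0.0069,-0.0311,0.119,0,0],[-0.0006,-0.0083,-0.03,0.118,0,0]]]'
python3 -m crank '[[[0,0,0,0,0,0],[0,0,0,0,0,0],[0,0,0,0,0,0]]]'
python3 - <<'E'
from h import *
import cv2
print(nowF(),bot.observe()['joints'])
for c,o,s in(('side',(190,60),5),('top',(80,140),4)):
    im=bot.capture(c); 
    cv2.imwrite(f'pics/{c}5.png',cv2.resize(im[o[1]:o[1]+150 if c=='top' else o[1]+110,o[0]:o[0]+(150 if c=='top' else 120)],None,fx=s,fy=s,interpolation=cv2.INTER_CUBIC))
s=plan(*F(-40,60,34,2),4)
E
```

```text
t: 7.3
tool_pos: [0.4954, 0.0256, 0.4595]
tool_rot: [-55.9, -0.2, -62.7]
wrist_force: [-1.0, 1.4, -2.2]
grip_width: 0.0136
t: 7.68
tool_pos: [0.4976, 0.0271, 0.4603]
tool_rot: [-56.0, -0.0, -62.6]
wrist_force: [-0.6, 0.9, -2.2]
grip_width: 0.0141
{'xf': np.float64(-33.3), 'zf': np.float64(110.5), 'y': np.float64(3.3), 'th': np.float64(33.99), 'yaw': np.float64(27.44)} [ 40.4364389    3.94310943 -45.6941182  114.67478716 -18.6217016
  32.26619261  36.15744719]
[[[0.0003,0.0095,-0.0084,0,0.001,-0.001],[0.0003,0.0094,-0.0083,0,0,-0],[0.0003,0.0095,-0.0084,0,0.001,-0.001],[0.0003,0.0094,-0.0084,0,0,-0]]]
```

View pics/side5.png

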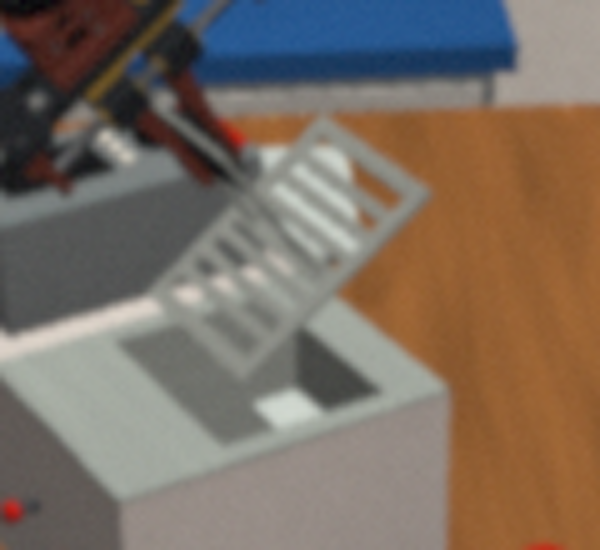

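View pics/top5.png

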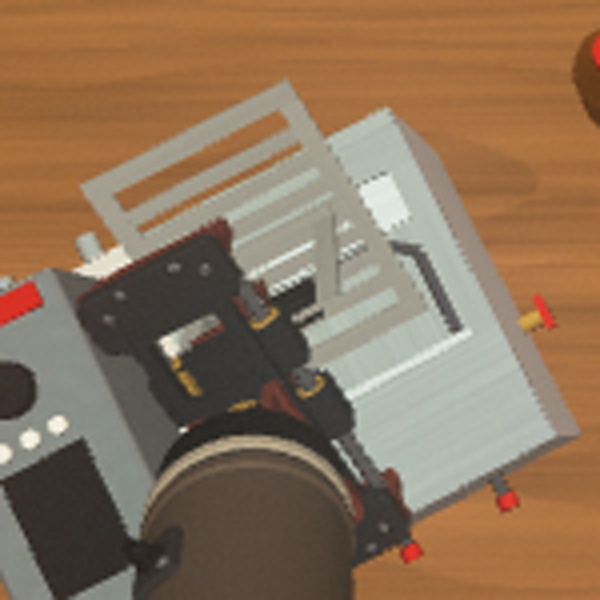

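```bash
python3 - <<'E'
from h import *
n=nowF(); t=np.radians(n['th']);c,s=np.cos(t),np.sin(t)
def pt(lx,y,lz): # from front-bottom corner
    return bath(n['xf']+lx*c-lz*s,n['y']+y,n['zf']+lx*s+lz*c)
X=[pt(160,62.5,4),pt(160,-62.5,4),pt(0,-62.5,4)]
print(unz([[80,187],[287,80],[430,312]],4,(80,140))-proj('top',X))
X=[pt(160,62.5,4),pt(160,-62.5,4),pt(0,-62.5,4),pt(0,62.5,4)]
print(unz([[325,115],[432,190],[245,378],[155,292]],5,(190,60))-proj('side',X))
E
```

```text
[[0.7637818  0.318508  ]
 [0.30941264 0.31349486]
 [0.59522305 0.84582859]]
[[0.32344658 1.3302353 ]
 [0.30204203 0.90568741]
 [0.61759941 0.39605921]
 [1.80464218 0.83428661]]
```

```bash
python3 -m crank '[[[0.0003,0.0095,-0.0084,0,0.001,0],[0.0003,0.0095,-0.0084,0,0,0],[0.0003,0.0095,-0.0084,0,0.001,0],[0.0003,0.0095,-0.0084,0,0,0],[0,0,0,0,0,0]]]'
python3 - <<'E'
from h import *
print(nowF())
s=plan(*F(-66,12,34,2),5)
s=plan(*F(-66,12,34,2),1,s)
E
```

```text
t: 8.4
tool_pos: [0.4909, 0.0219, 0.408]
tool_rot: [-56.1, 0.1, -62.8]
wrist_force: [0.5, 0.7, -2.1]
grip_width: 0.0139
{'xf': np.float64(-42.2), 'zf': np.float64(58.0), 'y': np.float64(1.8), 'th': np.float64(33.87), 'yaw': np.float64(27.14)}
[[[-0.0001,0.0049,-0.0092,0,0,-0],[0,0.005,-0.0092,0.001,-0.001,-0.001],[-0.0001,0.0049,-0.0092,0,0,0],[-0.0001,0.005,-0.0092,0.001,0,-0],[-0.0001,0.0049,-0.0092,0,-0.001,-0.001]]]
[[[0,0,0,0,0,0]]]
```

```bash
python3 -m crank '[[[-0.0001,0.0049,-0.0092,0,0,0],[-0.0001,0.005,-0.0092,0.001,-0.001,0],[-0.0001,0.0049,-0.0092,0,0,0],[-0.0001,0.005,-0.0092,0.001,0,0],[-0.0001,0.0049,-0.0092,0,0,0]]]'
python3 -m crank '[[[0,0,0,0,0,0],[0,0,0,0,0,0]]]'
python3 - <<'E'
from h import *
import cv2
print(nowF())
for c,o,s in(('side',(170,70),5),('top',(80,140),4)):
    im=bot.capture(c); 
    cv2.imwrite(f'pics/{c}6.png',cv2.resize(im[o[1]:o[1]+150 if c=='top' else o[1]+110,o[0]:o[0]+(150 if c=='top' else 120)],None,fx=s,fy=s,interpolation=cv2.INTER_CUBIC))
s=plan(*F(-73,2,34,2),3)
E
```

```text
t: 9.02
tool_pos: [0.4691, 0.0112, 0.3625]
tool_rot: [-55.9, 0.0, -62.7]
wrist_force: [-0.5, -0.4, -1.9]
grip_width: 0.014
t: 9.28
tool_pos: [0.4697, 0.0114, 0.3633]
tool_rot: [-55.9, 0.0, -62.7]
wrist_force: [-0.6, -0.6, -1.8]
grip_width: 0.0139
{'xf': np.float64(-64.6), 'zf': np.float64(13.7), 'y': np.float64(1.9), 'th': np.float64(34.12), 'yaw': np.float64(27.27)}
[[[0,0.0017,-0.0044,-0.001,0,0],[0,0.0018,-0.0043,-0.001,0,0],[0,0.0018,-0.0044,0,0,0]]]
```

View pics/side6.png

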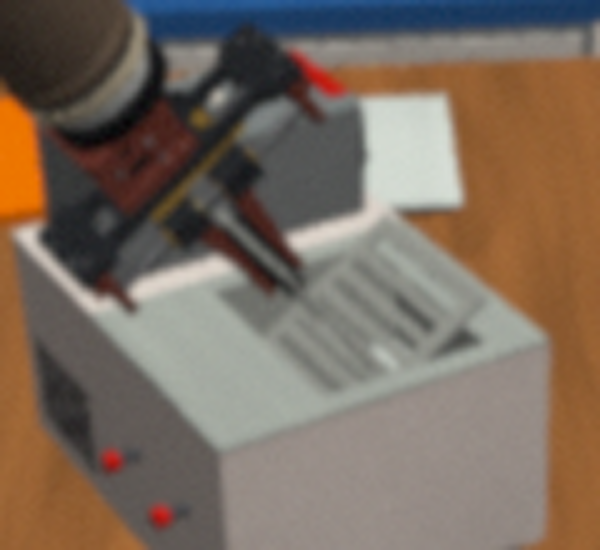

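View pics/top6.png

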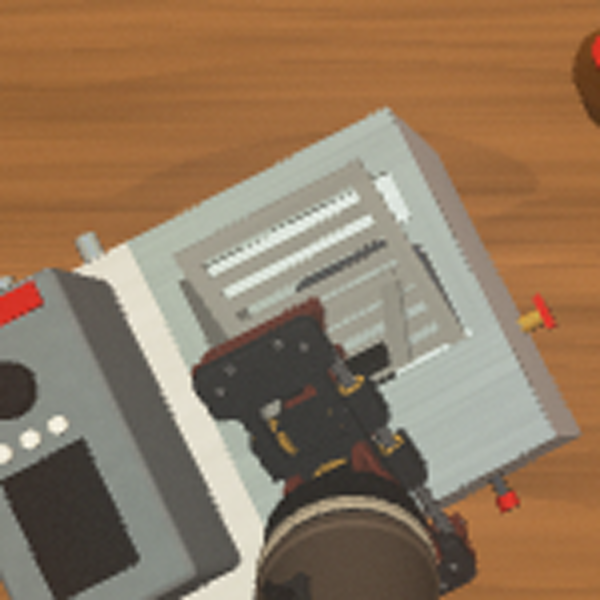

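```bash
python3 -m crank '[[[0,0.0017,-0.0044,-0.001,0,0],[0,0.0018,-0.0043,-0.001,0,0],[0,0.0018,-0.0044,0,0,0],[0,0,0,0,0,0]]]'
python3 - <<'E'
from h import *
f=[]
print(nowF())
s=plan(*F(-82,2,34,2),5)
s=plan(*F(-88,1,30,2),5,s)
E
```

```text
t: 9.88
tool_pos: [0.4623, 0.0077, 0.351]
tool_rot: [-56.0, 0.0, -62.7]
wrist_force: [-0.1, 0.6, -1.8]
grip_width: 0.014
{'xf': np.float64(-73.7), 'zf': np.float64(1.2), 'y': np.float64(2.1), 'th': np.float64(33.96), 'yaw': np.float64(27.24)}
[[[0,-0.0011,-0.0013,0,0,-0],[0,-0.001,-0.0014,0,0,-0],[0,-0.0011,-0.0013,0,0,-0],[0,-0.0011,-0.0013,0.001,0,-0],[0,-0.001,-0.0013,0,0,-0]]]
[[[0,0.0007,0.0025,-0.014,0,-0],[0,0.0006,0.0025,-0.014,0,-0],[0,0.0007,0.0026,-0.014,0,-0],[0,0.0006,0.0025,-0.014,0,-0],[0,0.0007,0.0026,-0.014,0,-0]]]
```

```bash
python3 -m crank '[[[0,-0.0011,-0.0013,0,0,0],[0,-0.001,-0.0014,0,0,0],[0,-0.0011,-0.0013,0,0,0],[0,-0.0011,-0.0013,0.001,0,0],[0,-0.001,-0.0013,0,0,0]]]'
python3 -m crank '[[[0,0,0,0,0,0],[0,0,0,0,0,0]]]'
python3 - <<'E'
from h import *
import cv2
print(nowF())
for c,o,s in(('side',(170,70),5),('top',(80,140),4)):
    im=bot.capture(c); 
    cv2.imwrite(f'pics/{c}7.png',cv2.resize(im[o[1]:o[1]+150 if c=='top' else o[1]+110,o[0]:o[0]+(150 if c=='top' else 120)],None,fx=s,fy=s,interpolation=cv2.INTER_CUBIC))
s=plan(*F(-88,1,30,2),5)
E
```

```text
t: 10.5
tool_pos: [0.4549, 0.0039, 0.3522]
tool_rot: [-56.0, 0.0, -62.7]
wrist_force: [3.2, 0.7, -3.1]
grip_width: 0.0136
t: 10.75
tool_pos: [0.455, 0.004, 0.3521]
tool_rot: [-56.0, 0.0, -62.7]
wrist_force: [2.8, 2.1, -3.8]
grip_width: 0.014
{'xf': np.float64(-81.4), 'zf': np.float64(2.4), 'y': np.float64(2.1), 'th': np.float64(34.05), 'yaw': np.float64(27.27)}
[[[0,0.0007,0.0024,-0.014,0,-0],[0,0.0007,0.0025,-0.014,0,-0],[0,0.0007,0.0024,-0.014,0,-0],[0,0.0007,0.0025,-0.014,0,-0],[0,0.0007,0.0024,-0.015,0,-0]]]
```

View pics/side7.png

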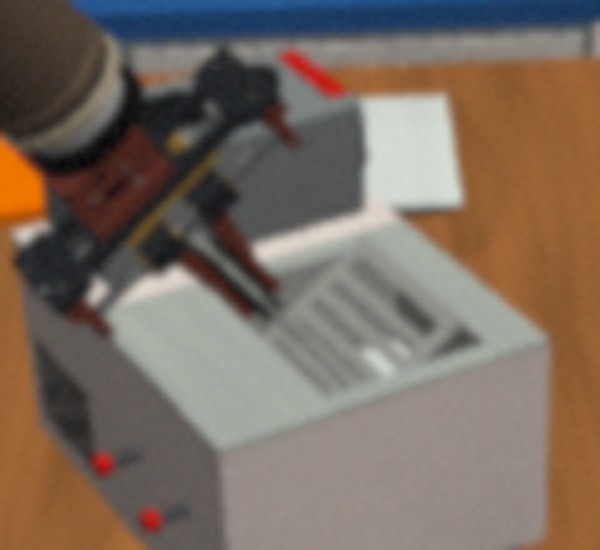

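View pics/top7.png

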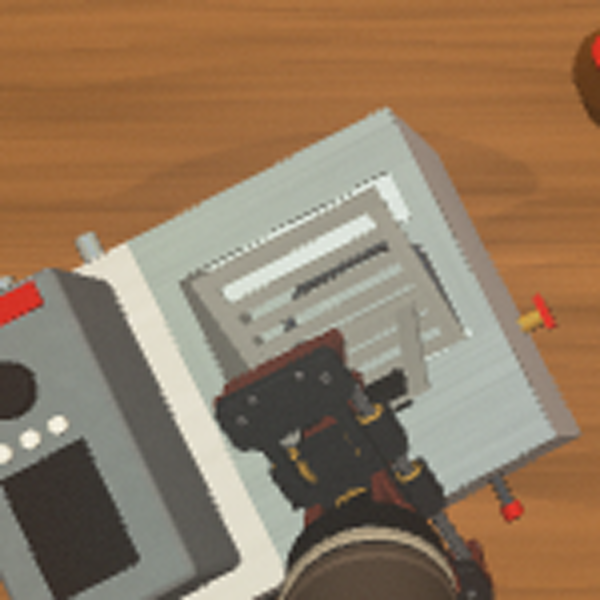

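The rods have moved out: caps went from (110,460) to (102,463) and from (160,515) to (150,519). The wrist force is about 3 N, so the plate is pushing the bar. I'll push further while lowering the rear.

```bash
python3 -m crank '[[[0,0.0007,0.0024,-0.014,0,0],[0,0.0007,0.0025,-0.014,0,0],[0,0.0007,0.0024,-0.014,0,0],[0,0.0007,0.0025,-0.014,0,0],[0,0.0007,0.0024,-0.015,0,0]]]'
python3 -m crank '[[[0,0,0,0,0,0],[0,0,0,0,0,0]]]'
python3 - <<'E'
from h import *
import cv2
print(nowF())
for c,o,s in(('side',(170,70),5),('top',(80,140),4)):
    im=bot.capture(c); 
    cv2.imwrite(f'pics/{c}8.png',cv2.resize(im[o[1]:o[1]+150 if c=='top' else o[1]+110,o[0]:o[0]+(150 if c=='top' else 120)],None,fx=s,fy=s,interpolation=cv2.INTER_CUBIC))
s=plan(*F(-89,0,26,2),5)
E
```

```text
t: 11.48
tool_pos: [0.4662, 0.0096, 0.3559]
tool_rot: [-60.0, -0.0, -62.7]
wrist_force: [2.6, 2.2, -0.8]
grip_width: 0.0136
t: 11.72
tool_pos: [0.4659, 0.0096, 0.3557]
tool_rot: [-60.0, -0.0, -62.7]
wrist_force: [2.8, 2.1, -0.3]
grip_width: 0.014
{'xf': np.float64(-88.0), 'zf': np.float64(0.9), 'y': np.float64(2.0), 'th': np.float64(29.99), 'yaw': np.float64(27.29)}
[[[0,0.0013,0.0034,-0.014,0,-0],[0,0.0012,0.0034,-0.014,0,-0],[0,0.0012,0.0034,-0.014,0,-0],[0,0.0012,0.0035,-0.014,0,-0],[0,0.0012,0.0034,-0.013,0,-0]]]
```

View pics/side8.png

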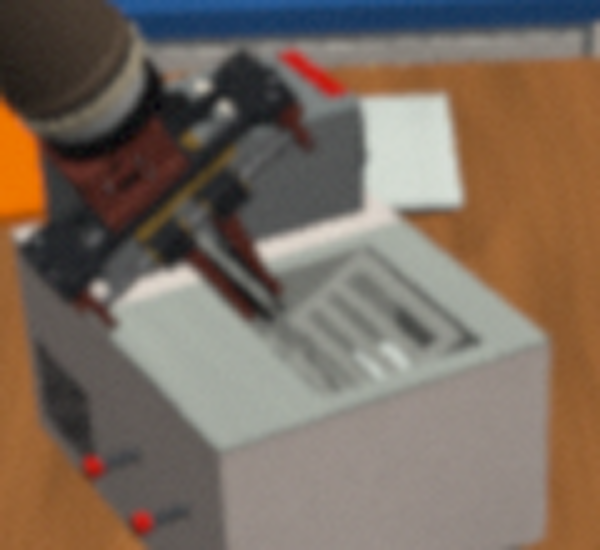

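View pics/top8.png

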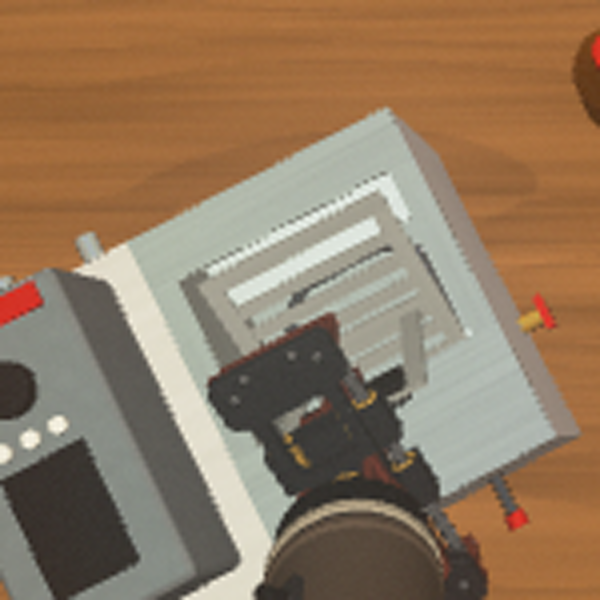

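```bash
python3 -m crank '[[[0,0.0013,0.0034,-0.014,0,0],[0,0.0012,0.0034,-0.014,0,0],[0,0.0012,0.0034,-0.014,0,0],[0,0.0012,0.0034,-0.014,0,0],[0,0.0012,0.0034,-0.014,0,0]]]'
python3 -m crank '[[[0,0,0,0,0,0],[0,0,0,0,0,0]]]'
python3 - <<'E'
from h import *
import cv2
print(nowF())
for c,o,s in(('side',(170,70),5),('top',(80,140),4)):
    im=bot.capture(c); 
    cv2.imwrite(f'pics/{c}9.png',cv2.resize(im[o[1]:o[1]+150 if c=='top' else o[1]+110,o[0]:o[0]+(150 if c=='top' else 120)],None,fx=s,fy=s,interpolation=cv2.INTER_CUBIC))
s=plan(*F(-89,0,14,2),10)
E
```

```text
t: 12.45
tool_pos: [0.4819, 0.0179, 0.3584]
tool_rot: [-64.1, 0.0, -62.7]
wrist_force: [3.1, 1.6, 0.2]
grip_width: 0.0138
t: 12.7
tool_pos: [0.4816, 0.0177, 0.3583]
tool_rot: [-64.0, 0.0, -62.7]
wrist_force: [4.0, 1.6, 0.4]
grip_width: 0.0136
{'xf': np.float64(-89.3), 'zf': np.float64(-0.2), 'y': np.float64(2.1), 'th': np.float64(25.96), 'yaw': np.float64(27.28)}
[[[0,0.0019,0.0053,-0.021,0,-0],[0,0.0019,0.0054,-0.021,0,-0],[0,0.0018,0.0054,-0.021,0,-0],[0,0.0018,0.0055,-0.02,0,-0],[0,0.0017,0.0055,-0.021,0,-0]]]
[[[0,0.0018,0.0055,-0.021,0,-0],[0,0.0016,0.0056,-0.021,0,-0],[0,0.0016,0.0056,-0.021,0,-0],[0,0.0016,0.0056,-0.021,0,-0],[0,0.0015,0.0057,-0.021,0,-0]]]
```

View pics/side9.png

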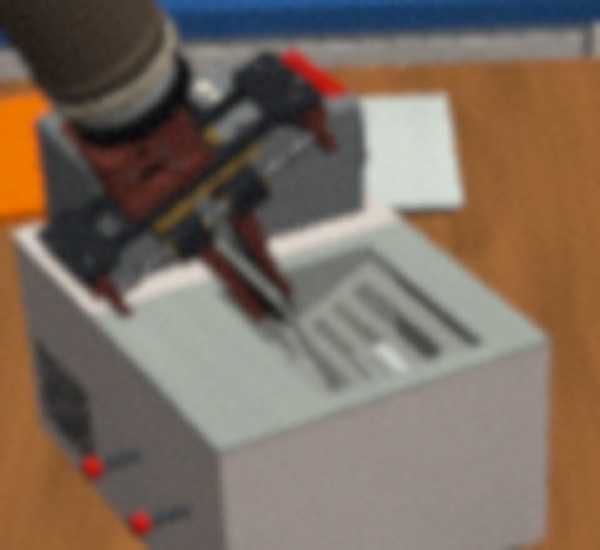

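View pics/top9.png

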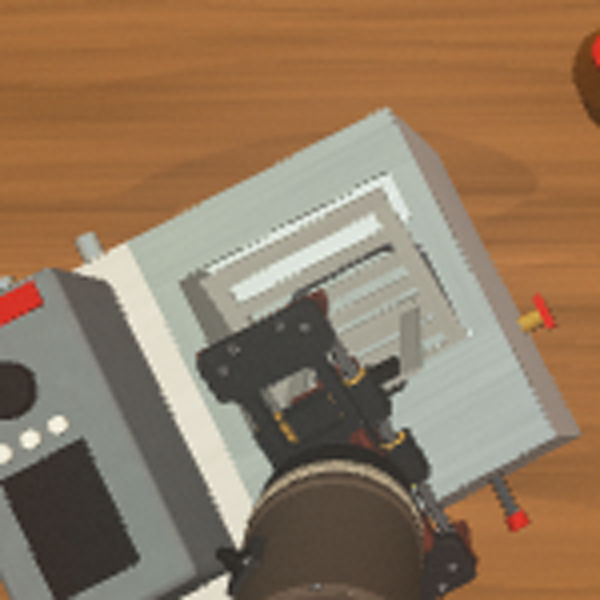

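```bash
python3 -m crank '[[[0,0.0019,0.0053,-0.021,0,0],[0,0.0019,0.0054,-0.021,0,0],[0,0.0018,0.0054,-0.021,0,0],[0,0.0018,0.0055,-0.021,0,0],[0,0.0018,0.0055,-0.021,0,0]]]'
python3 -m crank '[[[0,0.0017,0.0055,-0.021,0,0],[0,0.0016,0.0056,-0.021,0,0],[0,0.0016,0.0056,-0.021,0,0],[0,0.0016,0.0056,-0.021,0,0],[0,0.0015,0.0057,-0.021,0,0]]]'
python3 - <<'E'
from h import *
print(nowF())
s=plan(*F(-89,0,4,2),10)
E
```

```text
t: 13.42
tool_pos: [0.5074, 0.031, 0.3608]
tool_rot: [-70.1, 0.0, -62.7]
wrist_force: [3.2, 0.8, -1.6]
grip_width: 0.0138
t: 14.05
tool_pos: [0.533, 0.0442, 0.3611]
tool_rot: [-76.2, 0.0, -62.7]
wrist_force: [3.5, 2.0, -4.8]
grip_width: 0.0138
{'xf': np.float64(-89.7), 'zf': np.float64(-0.4), 'y': np.float64(2.1), 'th': np.float64(13.79), 'yaw': np.float64(27.27)}
[[[0,0.0015,0.0044,-0.017,0,-0],[0,0.0015,0.0045,-0.017,0,-0],[0,0.0014,0.0045,-0.017,0,-0],[0,0.0015,0.0045,-0.017,0,-0],[0,0.0014,0.0046,-0.017,0,-0]]]
[[[0,0.0013,0.0045,-0.018,0,-0],[0,0.0014,0.0046,-0.017,0,-0],[0,0.0013,0.0046,-0.017,0,-0],[0,0.0012,0.0047,-0.017,0,-0],[0,0.0013,0.0046,-0.017,0,-0.001]]]
```

```bash
python3 -m crank '[[[0,0.0015,0.0044,-0.017,0,0],[0,0.0015,0.0045,-0.017,0,0],[0,0.0014,0.0045,-0.017,0,0],[0,0.0014,0.0045,-0.017,0,0],[0,0.0014,0.0046,-0.017,0,0]]]'
python3 -m crank '[[[0,0.0013,0.0045,-0.018,0,0],[0,0.0014,0.0046,-0.017,0,0],[0,0.0013,0.0046,-0.017,0,0],[0,0.0012,0.0047,-0.017,0,0],[0,0.0013,0.0046,-0.017,0,0]]]'
python3 -m crank '[[[0,0,0,0,0,0]]]'
python3 - <<'E'
from h import *
print(nowF(),bot.observe()['wrist_force'])
import cv2
for c,o,s in(('side',(170,70),5),('top',(80,140),4)):
    im=bot.capture(c); 
    cv2.imwrite(f'pics/{c}10.png',cv2.resize(im[o[1]:o[1]+150 if c=='top' else o[1]+110,o[0]:o[0]+(150 if c=='top' else 120)],None,fx=s,fy=s,interpolation=cv2.INTER_CUBIC))
s=plan(*F(-89,0,0,2),4)
E
```

```text
t: 14.68
tool_pos: [0.554, 0.0551, 0.3591]
tool_rot: [-81.0, 0.0, -62.7]
wrist_force: [3.5, 0.8, -3.4]
grip_width: 0.014
t: 15.3
tool_pos: [0.575, 0.0659, 0.3555]
tool_rot: [-85.9, 0.0, -62.7]
wrist_force: [3.1, 1.7, -3.6]
grip_width: 0.0137
t: 15.42
tool_pos: [0.5751, 0.0661, 0.3555]
tool_rot: [-85.9, 0.0, -62.7]
wrist_force: [3.9, 1.7, -2.7]
grip_width: 0.0136
{'xf': np.float64(-88.1), 'zf': np.float64(0.4), 'y': np.float64(2.2), 'th': np.float64(4.12), 'yaw': np.float64(27.3)} [ 3.87918117  1.7101593  -2.74744076]
[[[0,0.0016,0.0046,-0.018,0,-0],[0.0001,0.0017,0.0045,-0.018,0,-0],[0,0.0015,0.0046,-0.018,0,-0],[0,0.0016,0.0047,-0.018,0,-0]]]
```

View pics/side10.png

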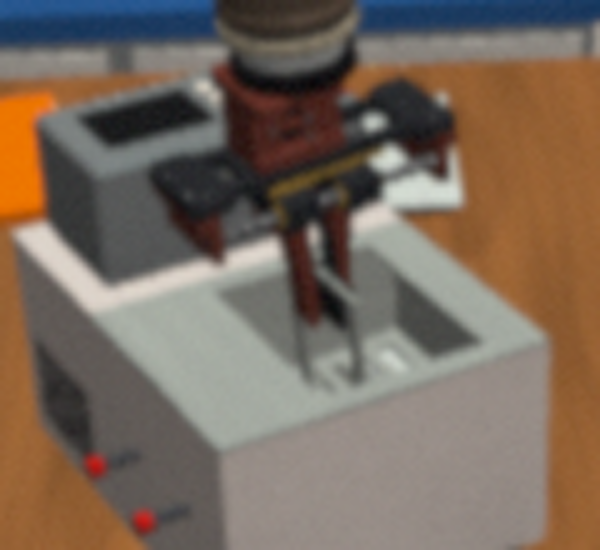

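View pics/top10.png

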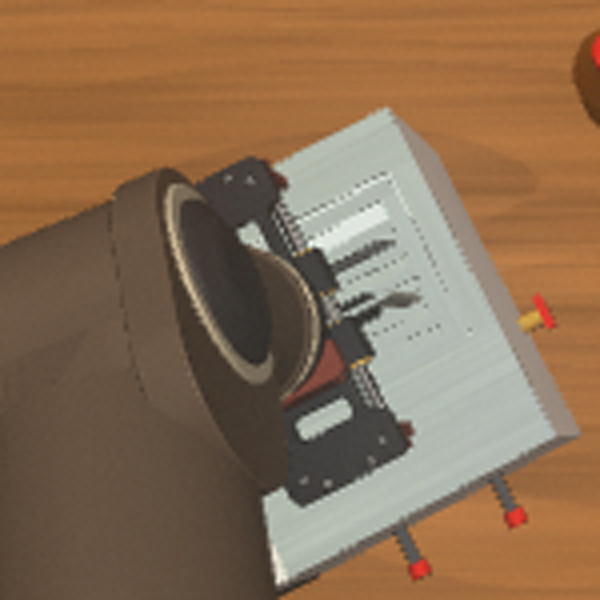

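```bash
python3 -m crank '[[[0,0.0016,0.0046,-0.018,0,0],[0,0.0016,0.0046,-0.018,0,0],[0,0.0016,0.0046,-0.018,0,0],[0,0.0016,0.0046,-0.018,0,0],[0,0,0,0,0,0]]]'
python3 - <<'E'
from h import *
print(nowF())
E
python3 -m crank '[[[0,0.0005,0,0,0,0],[0,0,0,0,0,0]]]'
python3 -m crank '[[[0,0.0005,0,0,0,0],[0,0,0,0,0,0]]]'
python3 - <<'E'
from h import *
print(nowF())
E
```

```text
t: 16.15
tool_pos: [0.5917, 0.0746, 0.3498]
tool_rot: [-90.0, 0.0, -62.7]
wrist_force: [3.4, 2.0, -0.2]
grip_width: 0.0137
{'xf': np.float64(-88.6), 'zf': np.float64(-0.2), 'y': np.float64(2.2), 'th': np.float64(-0.02), 'yaw': np.float64(27.3)}
t: 16.4
tool_pos: [0.5912, 0.0742, 0.3495]
tool_rot: [-90.0, 0.0, -62.7]
wrist_force: [3.6, 1.3, -1.0]
grip_width: 0.0138
t: 16.65
tool_pos: [0.5913, 0.0742, 0.349]
tool_rot: [-90.0, 0.0, -62.7]
wrist_force: [3.8, 1.3, -1.5]
grip_width: 0.0138
{'xf': np.float64(-89.1), 'zf': np.float64(-1.0), 'y': np.float64(2.0), 'th': np.float64(0.0), 'yaw': np.float64(27.27)}
```

```bash
for i in 1 ; do python3 -m crank '[[[0,0.0005,0,0,0,0],[0,0,0,0,0,0]]]'
python3 -m crank '[[[0,0.0005,0,0,0,0],[0,0,0,0,0,0]]]'
python3 -m crank '[[[0,0.0004,0,0,0,0],[0,0,0,0,0,0]]]'; done
python3 - <<'E'
from h import *
print(nowF(),bot.observe()['ft_torque'])
E
```

```text
t: 16.9
tool_pos: [0.5913, 0.0743, 0.3485]
tool_rot: [-90.0, 0.0, -62.7]
wrist_force: [3.4, 1.6, -1.1]
grip_width: 0.0134
t: 17.15
tool_pos: [0.5914, 0.0742, 0.3482]
tool_rot: [-90.0, 0.0, -62.7]
wrist_force: [3.4, 1.6, 1.4]
grip_width: 0.0136
t: 17.4
tool_pos: [0.5914, 0.0743, 0.3481]
tool_rot: [-90.0, -0.0, -62.7]
wrist_force: [2.5, 0.7, 5.2]
grip_width: 0.0134
{'xf': np.float64(-88.8), 'zf': np.float64(-2.0), 'y': np.float64(2.0), 'th': np.float64(0.04), 'yaw': np.float64(27.27)} [ 0.25763541 -0.73119676  0.15193497]
```

```bash
python3 -m crank '[[[0,-0.0003,0.0015,0,0,0],[0,0,0.0015,0,0,0],[0,0,0.0015,0,0,0],[0,0,0.0015,0,0,0],[0,0,0.001,0,0,0]]]'
python3 -m crank '[[[0,0,0,0,0,0],[0,0,0,0,0,0]]]'
python3 - <<'E'
from h import *
import cv2
print(nowF(),bot.observe()['ft_torque'])
for c,o,s in(('side',(170,70),5),('top',(80,140),4)):
    im=bot.capture(c); 
    cv2.imwrite(f'pics/{c}11.png',cv2.resize(im[o[1]:o[1]+150 if c=='top' else o[1]+110,o[0]:o[0]+(150 if c=='top' else 120)],None,fx=s,fy=s,interpolation=cv2.INTER_CUBIC))
E
```

```text
t: 18.02
tool_pos: [0.5971, 0.0771, 0.3481]
tool_rot: [-90.1, -0.0, -62.7]
wrist_force: [-1.6, -1.1, 7.2]
grip_width: 0.0142
t: 18.27
tool_pos: [0.5971, 0.0772, 0.3481]
tool_rot: [-90.1, -0.0, -62.7]
wrist_force: [-1.3, -0.5, 6.7]
grip_width: 0.014
{'xf': np.float64(-83.0), 'zf': np.float64(-1.8), 'y': np.float64(2.0), 'th': np.float64(-0.09), 'yaw': np.float64(27.26)} [ 0.06551779 -0.1158562   0.17572962]
```

View pics/side11.png

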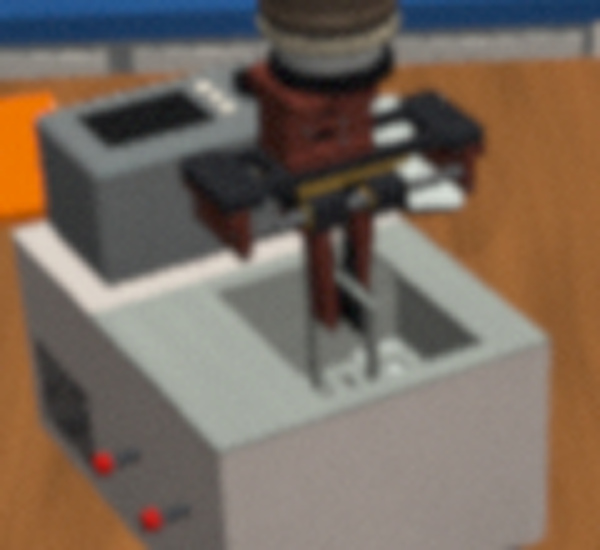

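View pics/top11.png

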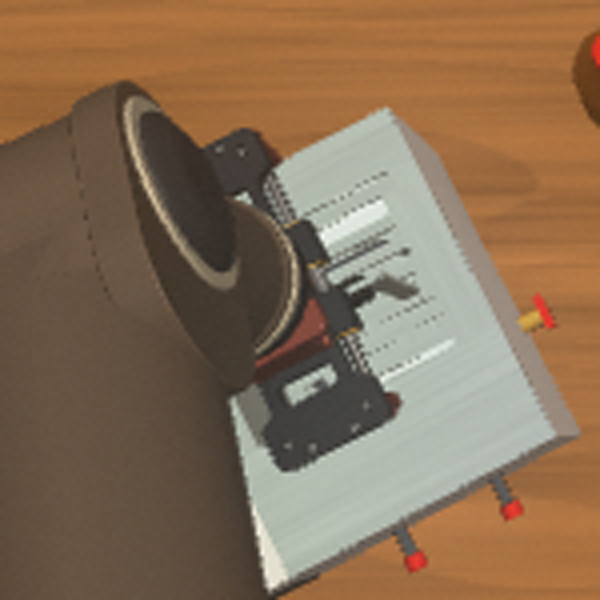

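```bash
python3 -m crank '[[[0,-0.0005,0,0,0,0],[0,0,0.001,0,0,0],[0,0,0,0,0,0]]]'
python3 -m crank '[[[0,0,0.001,0,0,0],[0,0,0,0,0,0]]]'
python3 - <<'E'
from h import *
print(nowF(),bot.observe()['ft_torque'])
E
```

```text
t: 18.75
tool_pos: [0.5984, 0.0779, 0.3481]
tool_rot: [-90.0, 0.0, -62.7]
wrist_force: [1.6, 0.3, 1.3]
grip_width: 0.0139
t: 19.0
tool_pos: [0.5994, 0.0784, 0.3481]
tool_rot: [-90.0, 0.0, -62.7]
wrist_force: [1.4, 0.9, -0.5]
grip_width: 0.0137
{'xf': np.float64(-80.1), 'zf': np.float64(-1.9), 'y': np.float64(2.1), 'th': np.float64(-0.01), 'yaw': np.float64(27.29)} [ 0.12863321 -0.71119055  0.21600876]
```

```bash
python3 -m crank '[[[0,0,0.0006,0,0,0],[0,0,0,0,0,0]]]'
python3 -m crank '[[[0,0,0.0006,0,0,0],[0,0,0,0,0,0]]]'
python3 - <<'E'
from h import *
import cv2
print(nowF(),bot.observe()['ft_torque'])
im=bot.capture('side'); cv2.imwrite('pics/s12.png',cv2.resize(im[70:180,170:290],None,fx=5,fy=5,interpolation=cv2.INTER_CUBIC))
E
```

```text
t: 19.25
tool_pos: [0.5996, 0.0785, 0.3481]
tool_rot: [-90.1, 0.0, -62.7]
wrist_force: [-0.5, -0.1, 0.8]
grip_width: 0.0139
t: 19.5
tool_pos: [0.5998, 0.0786, 0.3482]
tool_rot: [-90.1, 0.0, -62.7]
wrist_force: [-4.5, -2.6, 3.8]
grip_width: 0.0137
{'xf': np.float64(-80.1), 'zf': np.float64(-1.7), 'y': np.float64(2.1), 'th': np.float64(-0.12), 'yaw': np.float64(27.27)} [-0.4495043   0.75358175  0.26170508]
```

View pics/s12.png

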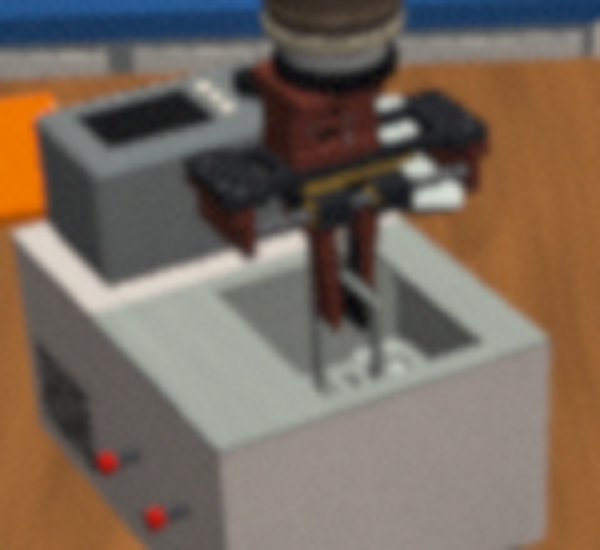

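The force flipped to about −5 N along bath x at xf ≈ −80, so the rear end is on the tank wall. I'll ease off that press, then open the fingers part way.

```bash
python3 -m crank '[[[0,0,-0.0006,0,0,0],[0,0,0,0,0,0]]]'
python3 -m crank '[[[0,0,0,0,0,0],[0,0,0,0,0,0],[0,0,0,0,0,0],[0,0,0,0,0,0]]]' 150
python3 - <<'E'
from h import *
import cv2
print(nowF(),bot.observe()['wrist_force'],bot.observe()['grip_width'])
for c,o,s in(('side',(170,70),5),('top',(80,140),4)):
    im=bot.capture(c); 
    cv2.imwrite(f'pics/{c}13.png',cv2.resize(im[o[1]:o[1]+150 if c=='top' else o[1]+110,o[0]:o[0]+(150 if c=='top' else 120)],None,fx=s,fy=s,interpolation=cv2.INTER_CUBIC))
E
```

```text
t: 19.8
tool_pos: [0.5996, 0.0786, 0.3482]
tool_rot: [-90.0, 0.0, -62.7]
wrist_force: [-2.4, -1.1, 2.8]
grip_width: 0.0137
t: 20.3
tool_pos: [0.5999, 0.0788, 0.3484]
tool_rot: [-90.0, 0.0, -62.7]
wrist_force: [-0.5, -0.2, -0.6]
grip_width: 0.0363
{'xf': np.float64(-79.2), 'zf': np.float64(-1.6), 'y': np.float64(2.2), 'th': np.float64(0.02), 'yaw': np.float64(27.28)} [-0.48908645 -0.21287029 -0.5504279 ] 0.036322710663648936
```

View pics/side13.png

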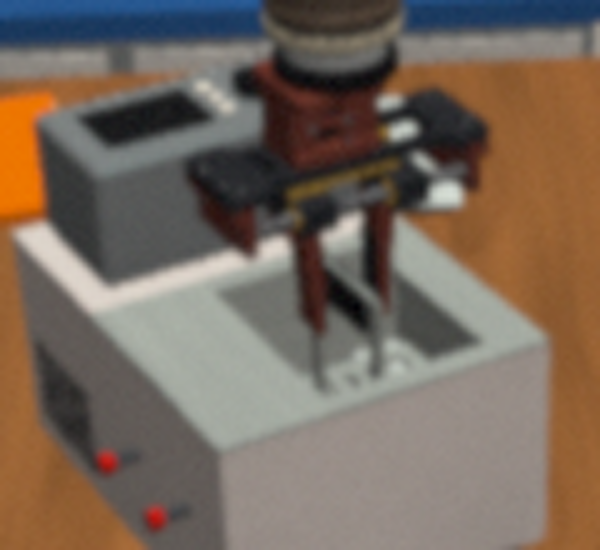

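Released cleanly: the fingers stand clear on both sides of the grip and the platform hasn't moved. Retreating straight up.

```bash
python3 -m crank '[[[0,-0.005,0,0,0,0],[0,-0.012,0,0,0,0],[0,-0.02,0,0,0,0],[0,-0.03,0,0,0,0],[0,-0.03,0,0,0,0]]]'
python3 -m crank '[[[0,-0.03,-0.03,0,0,0],[0,-0.02,-0.04,0,0,0],[0,-0.01,-0.05,0,0,0],[0,0,-0.05,0,0,0],[0,0,-0.05,0,0,0]]]'
python3 -m crank '[[[0,0,-0.04,0,0,0],[0,0,0,0,0,0],[0,0,0,0,0,0]]]'
python3 - <<'E'
from h import *
import cv2
for c in('side','top'):
    im=bot.capture(c); cv2.imwrite(f'pics/{c}14.png',im)
    o,s=((170,70),5) if c=='side' else ((80,140),4)
    cv2.imwrite(f'pics/{c}14z.png',cv2.resize(im[o[1]:o[1]+150 if c=='top' else o[1]+110,o[0]:o[0]+(150 if c=='top' else 120)],None,fx=s,fy=s,interpolation=cv2.INTER_CUBIC))
    print(c,'expect grip',proj(c,[bath(0,2,98)]),'plate',proj(c,[bath(0,2,0)]))
    for q in('platform_grip','platform_plate','amber_bottle','clear_bottle','neck_flask'): print(q,[(x['position'],round(x['score'],2)) for x in bot.mark_of(q,c)][:2])
E
```

```text
t: 21.02
tool_pos: [0.5998, 0.0788, 0.4473]
tool_rot: [-90.0, 0.0, -62.7]
wrist_force: [-0.2, 0.7, 0.2]
grip_width: 0.0362
t: 21.65
tool_pos: [0.4027, -0.0225, 0.5064]
tool_rot: [-89.9, -0.1, -62.7]
wrist_force: [0.1, -0.1, 1.0]
grip_width: 0.0362
t: 22.02
tool_pos: [0.3692, -0.04, 0.5063]
tool_rot: [-89.9, -0.1, -62.7]
wrist_force: [0.4, 0.6, 1.3]
grip_width: 0.036
side expect grip [[238.63633601 127.06284051]] plate [[239.7152546  153.07255981]]
platform_grip [([241.0, 127.0], 0.64)]
platform_plate [([243.8, 151.0], 0.74), ([238.8, 133.7], 0.6)]
amber_bottle [([299.4, 204.5], 0.67)]
clear_bottle [([311.5, 235.2], 0.78)]
neck_flask [([232.7, 314.1], 0.58)]
top expect grip [[158.45728105 215.90816787]] plate [[168.55577879 218.77942117]]
platform_grip [([160.3, 218.7], 0.85)]
platform_plate [([167.3, 214.9], 0.9)]
amber_bottle []
clear_bottle [([280.9, 156.9], 0.77), ([161.1, 217.0], 0.41)]
neck_flask [([370.1, 229.5], 0.8)]
```

View pics/side14z.png

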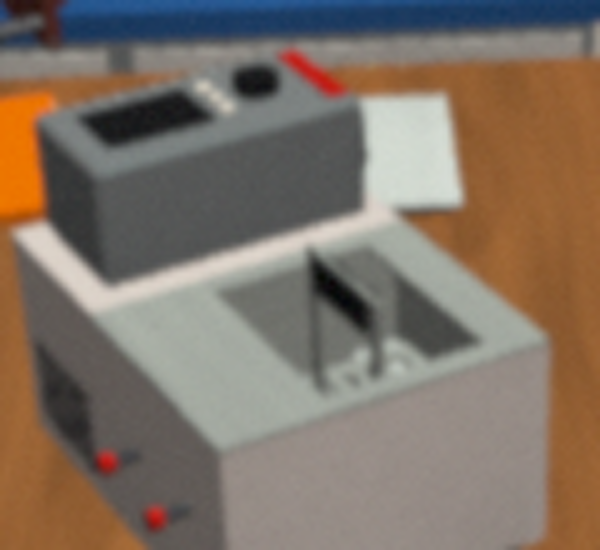

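View pics/top14z.png

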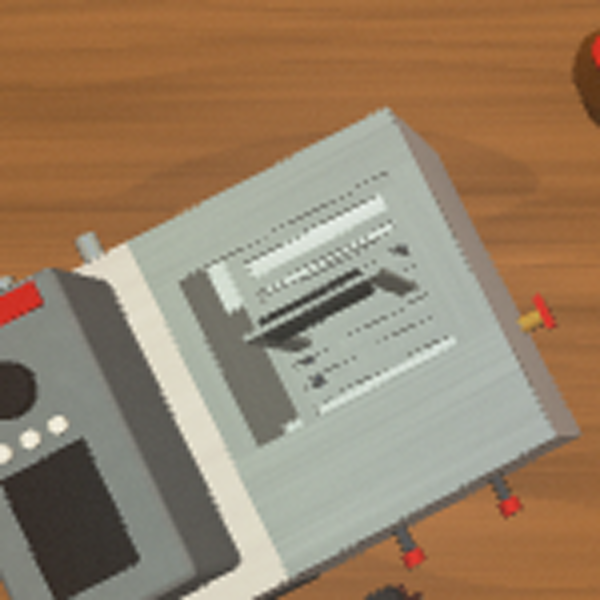

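View pics/top14.png

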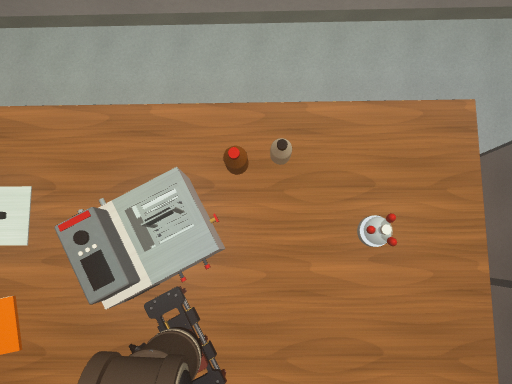

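```bash
python3 -c "
from station import bot
print(bot.sign_off(), bot.observe()['t'])"
```

```text
the job is handed in; nothing more can be done
the job is handed in; nothing more can be done
```

The platform is home in the bath, and the job was handed in at about 22.5 s, with the arm well clear of everything.

**What I did:**
- I carried the platform by its handle and tipped its front end down 34°, then fed it in under the front deck and pushed the bar back about 14 mm.
- Holding the bar back, I lowered the rear past the lip without touching it and set the plate down. It met the ledges at the expected height, with about 5 N on the wrist.
- I then let the bar push it back until the rear end met the tank wall, eased off, opened the fingers part way and lifted away.

**Last checks:**
- **Platform:** in the pictures, the handle stands upright and the plate lies flat, with its ends under the lip and the front deck. The handle sits within about 1 px of where it should in the top view.
- **Bar:** the rods stand slightly further out than when free, as expected for the platform at home.
- **Bottles and flask:** they stand where they were.
- **Forces:** the readings after each move stayed below about 8 N.

**Disagreements:**
- **Network marks:** the top-view marks for the grip and plate were 3–4 px off the expected points, in opposite directions. My own reading of the picture matched the expected position, so I put that down to network noise.
- **Amber bottle:** the network missed it in the last top view, but it shows plainly in the picture.
- **Sideways offset:** the platform sits about 2 mm off centre, within the clearance.

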